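# Put the octave pedal away in the desktop rack

### The job

Put the octave pedal away in the small desktop rack: set it down gently on the pulled-out shelf, standing flat on its base with its knobs up, and let go of it. Slide the shelf fully home until its detent clicks, then swing the rack's door shut, without slamming it, until it seats on its catch. Leave everything else standing where it is.

Things in the scene. Friction and masses are not known exactly. Their poses are not given: they have to be found in the camera images.
- pedal: Octave pedal: purple die-cast box 112 long (x), 60 wide (y), 31 high (z) mm, 0.25-0.45 kg, rubber base. On top two black knobs (14 mm high) side by side near the +x end and a chrome footswitch near the -x end; 45 mm high over all. Plain long sides to grip, 60 mm apart. Origin: centre of its underside, z up. Stands on the work surface at any yaw; swaps places with brick and tin.
- rack: Fixed desktop rack of dark steel, 280 wide (y), 220 deep (x), 105 high mm, open front towards the robot, yaw up to 0.15 rad either way. Origin: centre of its underside; x from front to back, y to its left, z up. Front plane at x = -110 mm; opening 222 mm wide, 10 to 100 mm above the work surface. Holds the sliding shelf and the hinged door.
- shelf (a joint): Sliding shelf's extension in m: 0 = home (lip 16 mm in front of the rack's front plane, inside the dished door), 0.14 = fully out; starts 0.122 to 0.138 out. Slides along the rack's x with about 1 N friction and stays where left. Over the last 10 mm a spring ball resists with up to about 8 N; pushed past 4 mm it snaps to 0 against a stop and is held.
- shelf_lip (a point): Middle of the top edge of the shelf's front lip, on its front face, 50 mm above the work surface. Moves with the shelf; axes as the rack's. The lip is 214 mm wide (y), 4 mm thick and reaches from 18 to 50 mm above the work surface; push on its front (-x) face.
- shelf_mid (a point): Middle of the shelf's loading area, on its aluminium floor, 21 mm above the work surface and 72 mm behind the lip's front face. Moves with the shelf; axes as the rack's. Floor: 208 mm wide (y) between side lips 15 mm high, clear for 68 mm in front of this point and 115 mm behind it (partly under the rack's roof). The pedal may lie lengthways or crossways anywhere on it.
- door (a joint): Door angle a in rad: 0 = shut, 1.57 = square to the rack's front, stop at 2.3; starts 1.6 to 2.0 open and stays where left. Hinged on the rack's left (+y) front edge. A spring-ball catch at the free edge resists over the last 0.04 rad (about 5 N there, 7 N at 170 mm from the hinge); pushed below 0.015 rad it snaps to 0 against a stop and is held.
- door_hinge (a point): On the door's vertical hinge line, 105 mm above the work surface, on the rack's front plane, 137 mm left (+y) of its middle; turns with the door. In the rack's x, y the door runs from it along (-sin a, -cos a) for 272 mm and its outer face, the one to push, looks along (-cos a, +sin a). Dished panel: the outer face is 24 mm out from the hinge line. It spans heights 8 to 102 mm.
- door_edge (a point): Top corner of the door's free edge on the outer face, 102 mm above the work surface, 272 mm from the hinge. Moves with the door. A steel finger pull 60 mm tall stands 8 mm out of the outer face within 10 mm of the free edge; the rest of the outer face is flat steel with painted-dark slots.
- brick: Bystander: pedal power brick of black aluminium, 140 x 80 x 37 mm. Origin: centre of its underside.
- tin: Bystander: small round stainless tin with a press-fit lid, 75 mm across, 52 mm high. Origin: centre of its underside.
- chrome_slide: Bystander: chrome guitar slide, a tube 29 mm across and 70 mm high standing on end to the right of the rack. Origin: centre of its underside.
- pick_rack: Bystander: wooden pick rack with six slots, 150 x 60 x 37 mm, to the left. Origin: centre of its underside.
- tuner: Bystander: flat black pocket tuner, 105 x 65 x 21 mm, to the left. Origin: centre of its underside.
Things that resemble listed ones, but are neither listed nor needed, are in the scene too. What is meant by the pedal is not green or yellow, and is the larger of those in its own colour.

How it is judged:
On the way, in this order (a step that is already met when the one before it is completed fails the run):
1. the pedal stands flat on the shelf's floor, knobs up, at rest and let go (x of pedal in the frame of shelf_mid between -0.06 and 0.1 m and y of pedal in the frame of shelf_mid between -0.1 and 0.1 m and z of pedal in the frame of shelf_mid between -0.004 and 0.004 m and angle between pedal's own z axis and vertical below 0.08 rad and linear speed of pedal below 0.03 m/s and contact force between pedal and the fingers below 0.2 N), for 0.2 s.
2. the shelf is home on its detent (value of joint shelf below 0.003 m and z of pedal in the frame of shelf_mid below 0.004 m), for 0.3 s.
At the end, for the whole second after the job is handed in: The door is seated on its catch (within 0.012 rad of shut), the shelf is home on its detent (within 3 mm), and the pedal rests flat on the shelf's floor (within 4 mm of it in height, tilted less than 0.08 rad), knobs up (all of step 2 and value of joint door below 0.012 rad and x of pedal in the frame of shelf_mid between -0.06 and 0.1 m and y of pedal in the frame of shelf_mid between -0.1 and 0.1 m and z of pedal in the frame of shelf_mid above -0.004 m and angle between pedal's own z axis and vertical below 0.08 rad and linear speed of pedal below 0.02 m/s); the robot touches nothing.
It fails at once if the door is slammed: it swings shut faster than 3 rad/s (velocity of joint door below -3 rad/s).
It fails at once if the pedal is dropped: it moves faster than 0.7 m/s (a fall of some 25 mm) while not in the fingers (linear speed of pedal above 0.7 m/s and contact force between pedal and the fingers below 0.2 N).
It fails at once if a bystander (power brick, tin, chrome slide, pick rack, tuner) is moved by more than 30 mm or knocked over (distance of any of brick, tin, chrome_slide, pick_rack, tuner from where it was at the start of the episode above 0.03 m or angle between any of tin, chrome_slide's own z axis and vertical above 0.5 rad).
It also fails if it takes over 69 s, if anything falls off the work surface, if the arm or the gripper's body presses on something with over 40 N, if the wrist force passes 120 N, or if a joint passes its speed limit or range.

### The arm

A 6-joint arm with a two-finger parallel gripper is mounted at the origin on the work surface. World frame = base frame: x ahead of the robot, y to its left, z up, the work surface at z = 0. Lengths are in m, angles in rad, forces in N, time in s.
With the tool pointing down it reaches from about 0.225 to 0.875 m from the base axis. Payload 3.4 kg.
Tool frame: the origin (TCP) lies at the very end of the fingers, on their centre line; the grasp point (between the pads) lies 19 mm behind it; z points along the fingers, y is the direction in which the jaws open and shut (so a half turn about z gives the same grasp; the last joint's range is limited). The gripper opens to 85 mm and grips with 20 to 120 N. Pads are 22 mm wide; open, the fingers measure 114 mm over their backs; the gripper's body (76 mm by 85 mm) begins 54 mm behind the grasp point. The pads swing forward as they close: fully open they stand 13 mm farther back than shut.
Start: joints at [1.082, 0.276, 1.505, -0, 1.361, -0.121], TCP at [0.207, 0.537, 0.231] pointing down, gripper open.
Joint ranges: [-2.89, 2.89], [-0.75, 2.08], [0.22, 2.7], [-1.18, 4.32], [0.11, 2.71], [-2.7, 2.7]. Speed limits (rad/s): [2.57, 2.57, 3.14, 3.14, 3.14, 3.14].

### API

Orientations are given as a unit quaternion [w, x, y, z].
In Python, from rig import manip gives the robot as it stands. The module is installed in compiled form; this text tells all that it offers.
- The arm moves only by the tool carry_out, never from a script. Its argument "moves" is one flat list of numbers, 5 for each row, row after row: the opening in per cent of the stroke, from 0 (shut) to 100 (fully open), then the shift along the world's x, y, z in cm, then the turn about the world's z in rad. A call has exactly 10 rows; each row shifts and turns the commanded pose from where the row before left it; what a row does not reach is not made up. A row lasts 1/10 s, in which the tool goes at most 50 mm and 8.59 degrees, less where a joint would pass 70% of its speed; a pose out of reach is approached as far as the arm can. A call is refused whole if a number of a shift passes 5 or a number of a turn 0.15, either way. A call with a gripper value outside its range is refused whole. The fingers move at their own pace and stop on an object; "squeeze" is the grip in N (left out, the last holds). Time passes only in rows, so rows that do not move let the fingers close, or fill a call up. It gives the time, the measured TCP pose, the force and the opening at its end, in the units of the state.
- manip.get_state(): the state, without advancing time (a new reading comes with each control period).
- manip.get_image(name): name is "scene" or "side" or "wrist"; returns the picture (384x512x3 uint8, red, green, blue); there is no depth.
- manip.camera_info(name): a dict with "fov_y" (degrees; the focal length in pixels is half the picture's height over the tangent of half this angle, whatever the lens; pixels are square), "cx", "cy" (the principal point, pixels), "dist" ([k1, k2, p1, p2, k3] as OpenCV has them; the pictures are not rectified), "rvec" (rotation vector, rad) and "tvec" (3), from world to camera coordinates, as OpenCV has them; the wrist camera has in their place "hand_eye" (4x4, takes a point from camera to tool coordinates, whose origin is the TCP and whose axes are the flange's). Camera axes: x right, y down, z forward; pixel columns grow to the right and rows downward; lengths in m; the calibration is good to about 2 mm. A picture is of the moment at which its call begins: read the wrist's pose just before it. camera_info takes no time and is no camera call.
- manip.sign_off(): hands the job in, once; it reports no verdict.
The state is a dict: "clock": time; "qpos": joint angles; "qd": joint speeds; "effort": joint torques, N m; "position": TCP position; "ee_rot": TCP orientation; "contact_force": force on the tool from outside, world axes, zero at the start; "moment": the same for the moment, N m; "width": finger opening in m.
Only numpy, scipy, OpenCV 4.12 (cv2) and the standard library are available. Lean on these libraries where they do the work, as an engineer would, in place of code of your own. Each camera call takes 0.05 s, during which the arm holds its last target. There are 200 camera calls.

## Working session

There is one attempt and no reset: what is moved stays moved. The work goes in short steps, Python scripts to look and compute and a tool call to move; the robot and the scene stay as the last step left them, time stands still between calls to the robot, and variables do not carry over. Pictures are saved under pics/ and viewed, about 8 in all and at most 12, crops included, and the job is handed in when it is done.

Besides the shell and the picture viewer there is one more tool, called after "Call:" as name(argument=value, ...) on one line, values as JSON. carry_out: Moves the arm, as the interface text tells. Its arguments: {"type":"object","properties":{"moves":{"type":"array","items":{"type":"number"}},"squeeze":{"type":"number"}},"required":["moves"]}

```bash
mkdir -p pics
cat > h.py <<'E'
import numpy as np, cv2
from rig import manip
from scipy.spatial.transform import Rotation as R
def cam(n, st=None):
    c=manip.camera_info(n); f=192/np.tan(np.radians(c['fov_y'])/2)
    K=np.array([[f,0,c['cx']],[0,f,c['cy']],[0,0,1]]); d=np.array(c['dist'],float)
    if 'rvec' in c:
        Rm=cv2.Rodrigues(np.array(c['rvec'],float))[0]; t=np.array(c['tvec'],float).ravel()
    else:
        st=st or manip.get_state(); T=np.eye(4); q=st['ee_rot']
        T[:3,:3]=R.from_quat([q[1],q[2],q[3],q[0]]).as_matrix(); T[:3,3]=st['position']
        W=np.linalg.inv(T@np.array(c['hand_eye'])); Rm=W[:3,:3]; t=W[:3,3]
    return K,d,Rm,t
def ray(C,uv,z):
    K,d,Rm,t=C; p=cv2.undistortPoints(np.array(uv,float).reshape(-1,1,2),K,d)[:,0]
    D=np.c_[p,np.ones(len(p))]@Rm; o=-Rm.T@t
    return o+D*((z-o[2])/D[:,2])[:,None]
def proj(C,P):
    K,d,Rm,t=C
    return cv2.projectPoints(np.array(P,float).reshape(-1,1,3),cv2.Rodrigues(Rm)[0],t,K,d)[0][:,0]
def snap(n,name):
    im=manip.get_image(n)[...,::-1].copy(); cv2.imwrite(f'pics/{name}.png',im); return im
E
python3 - <<'E'
from h import *
for n in('scene','side','wrist'):
    snap(n,n+'0'); C=cam(n); print(n,-C[2].T@C[3],C[2][2])
a=[cv2.imread(f'pics/{n}0.png') for n in('scene','side','wrist')]
print(manip.get_state())
E
```

```text
scene [ 1.50353818 -0.47690798  0.98959631] [-0.65813204  0.37368753 -0.65362057]
side [-0.23620749 -0.71449221  0.95549856] [ 0.58388126  0.54323741 -0.60330407]
wrist [0.14302366 0.56128251 0.37311957] [ 0.24543092 -0.09658375 -0.96459071]
{'clock': 0.15, 'qpos': array([ 1.08196684e+00,  2.76476004e-01,  1.50581791e+00, -1.05217338e-05,
        1.36072031e+00, -1.21006165e-01]), 'qd': array([-0.00056519, -0.00232384, -0.00339273, -0.00129394, -0.00033146,
       -0.00099516]), 'effort': array([ 2.95935599e-03, -4.17144978e+01, -2.46033043e+01, -1.19509473e-04,
        7.59600720e-03, -1.82292315e-08]), 'position': array([0.20659011, 0.53619046, 0.23063318]), 'ee_rot': array([-2.08481319e-04,  1.82875530e-01,  9.83135817e-01, -6.79542930e-04]), 'contact_force': array([-0.11731751, -0.64578663, -0.96830863]), 'moment': array([ 0.03396703,  0.01329639, -0.01532913]), 'width': 0.08554363487163726}
```

View pics/scene0.png

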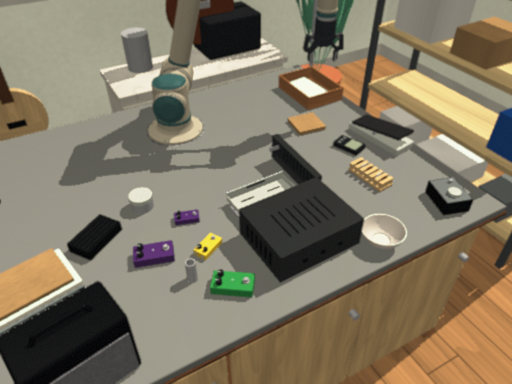

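View pics/side0.png

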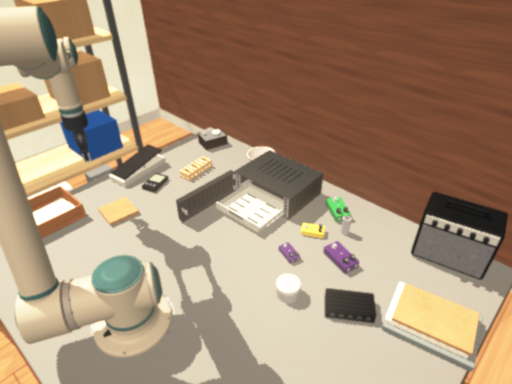

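Scene: the large purple pedal is at (154,253), with the small purple decoy at (187,216). The rack is at (300,225), with the shelf out at (262,190) and the door at (295,160). In the side view the pedal is at (342,257), the rack at (280,185) and the door at (207,195). Next I'll enlarge both views.

Run:
```python
from h import *
a=cv2.imread('pics/scene0.png'); b=cv2.imread('pics/side0.png')
A=cv2.resize(a[130:280,220:370],None,fx=4,fy=4,interpolation=3)
# side crop x170..330,y140..240
B=cv2.resize(b[145:240,170:330],None,fx=5,fy=5,interpolation=3)
cv2.imwrite('pics/c1.png',A); cv2.imwrite('pics/c2.png',B)
for n,im in(('scene',a),('side',b)):
    C=cam(n); h=cv2.cvtColor(im,cv2.COLOR_BGR2HSV)
    m=cv2.inRange(h,(125,70,40),(155,255,255)); m=cv2.morphologyEx(m,cv2.MORPH_CLOSE,np.ones((5,5)))
    for c in cv2.findContours(m,0,2)[0]:
        if cv2.contourArea(c)<60: continue
        r=cv2.minAreaRect(c); print(n,cv2.contourArea(c),r[0])
        P=ray(C,c[:,0],0.02)[:,:2]; rr=cv2.minAreaRect((P*1000).astype(np.float32)); print('  ',rr)
```

```text
scene 760.5 (152.59458923339844, 253.56756591796875)
   ((602.4656372070312, -303.278564453125), (110.4657974243164, 79.20706939697266), 72.78892517089844)
scene 256.0 (185.97998046875, 216.8599853515625)
   ((510.476318359375, -163.7251739501953), (73.77246856689453, 54.92691421508789), 71.98677062988281)
side 110.5 (288.7500305175781, 251.25003051757812)
   ((500.6457214355469, -165.58938598632812), (66.95887756347656, 36.5265007019043), 75.40631103515625)
side 368.5 (340.25, 255.25)
   ((602.01220703125, -305.5245666503906), (116.11061096191406, 62.80449676513672), 70.86617279052734)
```

View pics/c1.png

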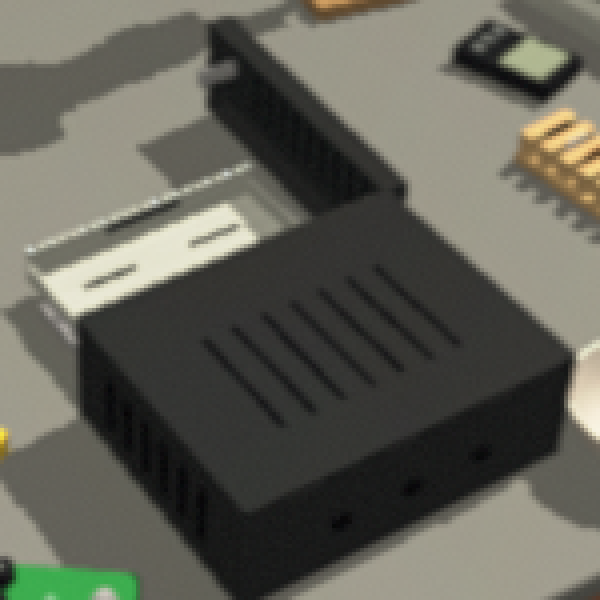

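View pics/c2.png

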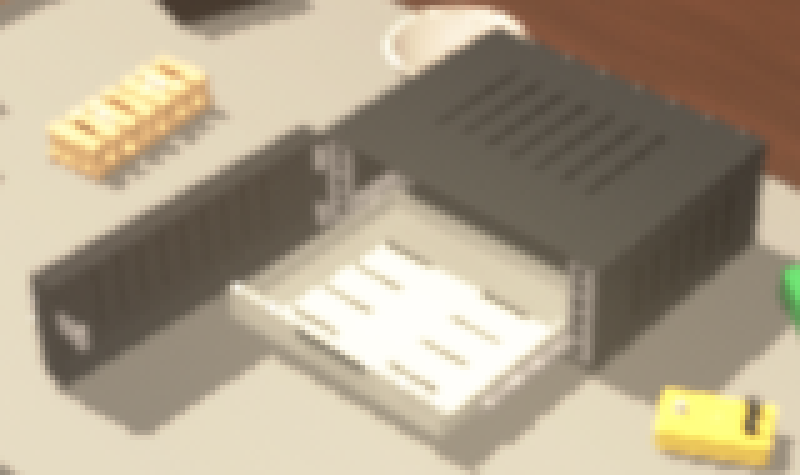

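Crop corners, in crop pixels. Scene crop:
- Rack top: (80,322), (248,515), (572,355)
- Lip: (28,250) to (250,165)
- Door free-edge top: (210,22)

Side crop:
- Rack top: (597,268), (765,148), (500,30), (325,140)
- Lip: (232,288) to (448,432)
- Door top: (33,275)

Run:
```python
from h import *
S=lambda l:np.array(l)/4+[219.6,129.6]; D=lambda l:np.array(l)/5+[169.6,144.6]
np.set_printoptions(precision=3,suppress=True)
s,d=cam('scene'),cam('side')
r1=ray(s,S([(80,322),(248,515),(572,355)]),.105); r2=ray(d,D([(597,268),(765,148),(500,30),(325,140)]),.105)
print(r1,r2)
for r in(r1,r2): v=r[1]-r[0]; w=r[2]-r[1]; print('yaw',np.arctan2(v[1],v[0]),np.arctan2(-w[0],w[1]),np.linalg.norm(v),np.linalg.norm(w),'ctr',(r[0]+r[2])/2)
print('lip',ray(s,S([(28,250),(250,165)]),.05),ray(d,D([(232,288),(448,432)]),.05))
print('door',ray(s,S([(210,22)]),.102),ray(d,D([(33,275)]),.102))
# pedal features for +x end: knobs; bystander centres
for n in('scene','side'):
    P=proj(cam(n),[[.602,-.304,.031]]); print(n,P)
```

```text
[[ 0.648 -0.048  0.105]
 [ 0.861 -0.04   0.105]
 [ 0.849  0.235  0.105]] [[ 0.64  -0.049  0.105]
 [ 0.849 -0.05   0.105]
 [ 0.845  0.224  0.105]
 [ 0.624  0.215  0.105]]
yaw 0.037105693286152874 0.04680187634133321 0.2135450899334876 0.27499302490817984 ctr [0.748 0.094 0.105]
yaw -0.0018384430134356464 0.01591987625088886 0.20867326301440559 0.27407032657184216 ctr [0.742 0.087 0.105]
lip [[ 0.5   -0.017  0.05 ]
 [ 0.494  0.194  0.05 ]] [[ 0.491  0.183  0.05 ]
 [ 0.483 -0.047  0.05 ]]
door [[0.36  0.235 0.102]] [[0.362 0.25  0.102]]
scene [[152.076 250.57 ]]
side [[340.628 252.828]]
```

Call:
carry_out(moves=[100,2,-4.2,0,-0.075,100,2,-4.2,0,-0.075,100,2,-4.2,0,-0.075,100,2,-4.2,0,-0.075,100,2,-4.2,0,-0.075,100,2,-4.2,0,-0.075,100,2,-4.2,0,-0.075,100,2,-4.2,0,-0.075,100,2,-4.2,0,-0.075,100,2,-4.2,0,-0.075])

```text
clock: 1.15
position: [0.407, 0.1148, 0.2313]
ee_rot: [0.0, 0.532, 0.847, 0.0]
contact_force: [1.1, 0.1, -0.4]
width: 0.0851
```

Call:
carry_out(moves=[100,2,-4.2,0,-0.075,100,2,-4.2,0,-0.075,100,2,-4.2,0,-0.075,100,2,-4.2,0,-0.075,100,2,-4.2,0,-0.075,100,2,-4.2,0,-0.075,100,2,-4.2,0,-0.075,100,2,-4.2,0,-0.075,100,1.8,-4.2,0,-0.075,100,1.8,-4.2,0,-0.075])

```text
clock: 2.15
position: [0.6032, -0.3052, 0.2308]
ee_rot: [-0.0, 0.805, 0.593, -0.0]
contact_force: [0.9, -0.2, 1.2]
width: 0.0854
```

```bash
cat > ped.py <<'E'
from h import *
import sys
np.set_printoptions(precision=4,suppress=True)
st=manip.get_state(); C=cam('wrist',st); im=snap('wrist',sys.argv[1])
h=cv2.cvtColor(im,cv2.COLOR_BGR2HSV)
m=cv2.inRange(h,(125,70,40),(155,255,255)); m=cv2.morphologyEx(m,cv2.MORPH_CLOSE,np.ones((9,9)))
c=max(cv2.findContours(m,0,2)[0],key=cv2.contourArea); print(cv2.contourArea(c),cv2.boundingRect(c))
P=ray(C,c[:,0],float(sys.argv[2]))[:,:2]; print(cv2.minAreaRect((P*1000).astype(np.float32)))
y=R.from_quat(np.roll(st['ee_rot'],-1)).as_matrix()[:,1]
print(st['clock'],st['position'],'jaw deg',np.degrees(np.arctan2(y[1],y[0])),st['contact_force'],st['width'],st['qpos'])
E
python3 ped.py w1 0.031
```

```text
4166.5 (227, 121, 49, 90)
((599.2142944335938, -303.52581787109375), (110.5912094116211, 58.83663558959961), 73.0018081665039)
2.15 [ 0.6032 -0.3052  0.2308] jaw deg -17.208470242477155 [ 0.9093 -0.1854  1.1937] 0.08537445643240886 [-0.5714  0.4304  1.2687  0.0003  1.4432 -0.2711]
```

View pics/w1.png

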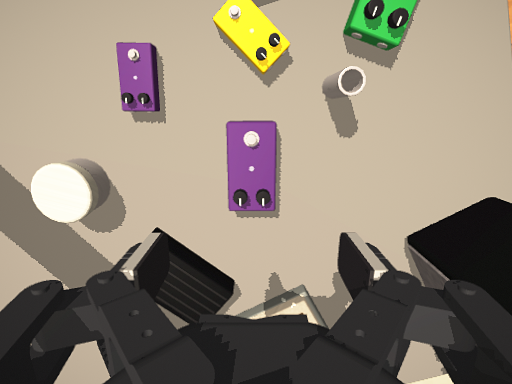

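The pedal is at (252,167) in the wrist view, footswitch up and knobs down in the picture, centred on the tool and aligned with the jaws. I'll descend and grip.

Call:
carry_out(moves=[100,-0.4,0.2,-4,0,100,0,0,-4,0,100,0,0,-4,0,100,0,0,-4,0,100,0,0,-3,0,100,0,0,-2,0,100,0,0,-1,0,100,0,0,-0.5,0,100,0,0,0,0,100,0,0,0,0], squeeze=40)

```text
clock: 3.2
position: [0.5996, -0.3019, 0.0076]
ee_rot: [0.001, 0.804, 0.595, 0.0]
contact_force: [1.2, -0.6, 0.6]
width: 0.0856
```

Call:
carry_out(moves=[0,0,0,0,0,0,0,0,0,0,0,0,0,0,0,0,0,0,0,0,0,0,0,0,0,0,0,0,0,0,0,0,0,0,0,0,0,0,1,0,0,0,0,2,0,0,0,0,3,0])

```text
clock: 4.2
position: [0.5961, -0.2999, 0.0642]
ee_rot: [-0.004, 0.804, 0.595, -0.001]
contact_force: [0.6, 0.5, -3.1]
width: 0.0591
```

Call:
carry_out(moves=[0,0,0,4,0,0,0,0,4,0,0,0,1,3,0.04,0,-0.7,3,2,0.04,0,-0.7,4,0,0.04,0,-0.7,4,0,0.04,0,-0.7,4,0,0.04,0,-0.7,4,0,0.04,0,-0.7,4,0,0.04,0,-0.7,3.5,0,0.04])

```text
clock: 5.2
position: [0.5477, -0.0243, 0.1957]
ee_rot: [-0.001, 0.698, 0.716, -0.001]
contact_force: [0.1, 0.1, -3.7]
width: 0.0591
```

Call:
carry_out(moves=[0,0,2,0,0,0,0,0,0,0,0,0,0,0,0,0,0,0,0,0,0,0,0,0,0,0,0,0,0,0,0,0,0,0,0,0,0,0,0,0,0,0,0,0,0,0,0,0,0,0])

```text
clock: 6.2
position: [0.5498, -0.0065, 0.1963]
ee_rot: [0.0, 0.699, 0.715, 0.0]
contact_force: [-0.5, -0.1, -3.7]
width: 0.0591
```

```bash
python3 ped.py w2 0.2
```

```text
22112.0 (185, 139, 137, 184)
((547.8270263671875, -4.769847869873047), (69.1115951538086, 105.77547454833984), 1.3295778036117554)
6.2 [ 0.5498 -0.0065  0.1963] jaw deg 1.3118652577935246 [-0.4941 -0.1231 -3.6795] 0.059079264629457985 [-0.1384  0.2603  1.6166  0.      1.2647 -0.1613]
```

View pics/w2.png

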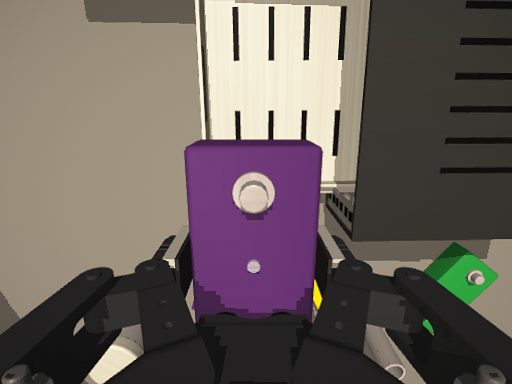

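The pedal is gripped square and hangs level. The lip runs from (194,0) to (205,140). The roof's front edge runs from (369,0) to (355,238), and that lower end is its front-right corner.

Run:
```python
from h import *
np.set_printoptions(precision=4,suppress=True)
C=cam('wrist'); im=cv2.imread('pics/w2.png'); g=cv2.cvtColor(im,6)
for r in(40,80,120): print(r,g[r,186:216])
print('roof',ray(C,[(369,0),(355,238)],.105))
print('lip',ray(C,[(196,30),(203,120)],.05))
```

```text
40 [146 146 146 146 146 146 146 146 146 147 107 236 243 250 202  69  76  77
  74 102 165 245 238 237 239 240 240 239 237 235]
80 [149 148 149 149 149 149 149 150 149 149 148 147 159 236 244 246 213  44
  28  58  80 111 190 244 236 236 240 240 239 238]
120 [150 150 150 150 151 150 150 150 150 150 150 151 149 149 153 205 247 245
 214  52  29  60  84 123 168 193 238 237 239 237]
roof [[ 0.6296  0.1418  0.105 ]
 [ 0.6408 -0.0466  0.105 ]]
lip [[0.4926 0.1321 0.05  ]
 [0.4974 0.0513 0.05  ]]
```

Call:
carry_out(moves=[0,0.5,2.5,0,0.01,0,0.5,2.5,0,0.01,0,0.5,2.5,0,0.012,0,0.5,2,-1,0,0,0,0,-3,0,0,0,0,-3,0,0,0,0,-3,0,0,0,0,-2.5,0,0,0,0,-1.5,0,0,0,0,-0.8,0])

```text
clock: 7.25
position: [0.5689, 0.0886, 0.0467]
ee_rot: [-0.001, 0.687, 0.726, -0.001]
contact_force: [-0.2, 0.1, -2.9]
width: 0.0591
```

Call:
carry_out(moves=[0,0,0,-0.5,0,0,0,0,-0.4,0,0,0,0,-0.3,0,0,0,0,-0.2,0,0,0,0,-0.1,0,0,0,0,0,0,0,0,0,0,0,0,0,0,0,0,0,0,0,0,0,0,0,0,0,0])

```text
clock: 8.25
position: [0.5698, 0.0886, 0.0334]
ee_rot: [0.0, 0.687, 0.726, 0.0]
contact_force: [-0.3, 0.1, -3.8]
width: 0.0592
```

Call:
carry_out(moves=[0,0,0,-0.1,0,0,0,0,-0.1,0,0,0,0,-0.1,0,0,0,0,-0.1,0,0,0,0,-0.05,0,0,0,0,-0.05,0,0,0,0,0,0,0,0,0,0,0,0,0,0,0,0,0,0,0,0,0])

```text
clock: 9.25
position: [0.5702, 0.0886, 0.029]
ee_rot: [0.0, 0.687, 0.726, 0.001]
contact_force: [-1.7, 0.3, 5.6]
width: 0.0591
```

Contact is made: the force went from -3.8 to +5.6 N at the expected height. I'll open and rise.

Call:
carry_out(moves=[85,0,0,0,0,85,0,0,0,0,85,0,0,0,0,85,0,0,0,0,85,0,0,0,0,85,0,0,0,0,85,0,0,0,0,85,0,0,0,0,85,0,0,0,0,85,0,0,1,0])

```text
clock: 10.25
position: [0.5654, 0.0884, 0.0362]
ee_rot: [-0.003, 0.687, 0.726, -0.003]
contact_force: [-5.4, -0.7, -2.8]
width: 0.0723
```

Call:
carry_out(moves=[85,0,0,1.5,0,85,0,0,3,0,85,0,0,4,0,85,0,0,4,0,85,-2.5,0,4,0,85,-4,0,0,0,85,-4,0,0,0,0,-4,0,0,0,0,-4,0,0,0,0,-1.5,0,0,0])

```text
clock: 11.25
position: [0.3664, 0.0886, 0.2037]
ee_rot: [-0.0, 0.687, 0.726, -0.0]
contact_force: [0.4, -0.2, 0.8]
width: 0.0294
```

Run:
```python
from h import *
np.set_printoptions(precision=4,suppress=True)
s=manip.get_state(); print(s['clock'],s['position'],s['contact_force'],s['qpos'])
a=snap('side','s2'); b=snap('scene','c3')
cv2.imwrite('pics/s2c.png',np.hstack([cv2.resize(a[135:255,155:335],None,fx=2.5,fy=2.5,interpolation=3)[:300],cv2.resize(b[120:260,215:365],(322,300),interpolation=3)]))
for n,im in(('scene',b),('side',a)):
    m=cv2.inRange(cv2.cvtColor(im,40),(125,70,40),(155,255,255)); 
    m=cv2.morphologyEx(m,cv2.MORPH_CLOSE,np.ones((5,5)))
    for c in cv2.findContours(m,0,2)[0]:
        if cv2.contourArea(c)>60: print(n,cv2.contourArea(c),cv2.minAreaRect((ray(cam(n),c[:,0],.045)[:,:2]*1000).astype(np.float32)))
```

```text
11.25 [0.3664 0.0886 0.2037] [ 0.3966 -0.2188  0.751 ] [ 0.0521 -0.0091  1.9225  0.0001  1.2284 -0.0034]
scene 259.0 ((536.1535034179688, -171.57858276367188), (72.33659362792969, 53.51069259643555), 71.9866943359375)
scene 213.5 ((559.4205932617188, 85.3978271484375), (41.73871994018555, 117.43270874023438), 1.926034688949585)
side 119.5 ((480.11932373046875, -180.42774963378906), (68.15507507324219, 36.99114990234375), 71.643310546875)
side 197.0 ((570.4551391601562, 87.24312591552734), (59.36887741088867, 107.69102478027344), 3.7116143703460693)
```

View pics/s2c.png

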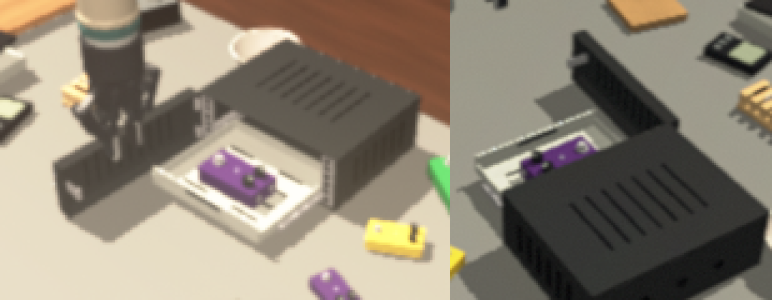

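The side and scene views show the pedal standing flat on the shelf near (0.565,0.087), let go. Next I'll go down in front of the lip with the fingers shut, high enough for the body to clear the roof.

Call:
carry_out(moves=[0,1.5,-0.5,-3,0,0,1.5,0,-3,0,0,1.5,0,-3,0,0,1.5,0,-3,0,0,0,0,-2.5,0,0,0,0,-1.5,0,0,0,0,-0.7,0,0,0,0,0,0,0,0,0,0,0,0,0,0,0,0])

```text
clock: 12.35
position: [0.4311, 0.0836, 0.0372]
ee_rot: [0.001, 0.687, 0.726, 0.001]
contact_force: [-0.3, -0.6, -0.7]
width: -0.0001
```

Call:
carry_out(moves=[0,1.5,0.1,0,0,0,1,0.1,0,0,0,0.8,0.05,0,0,0,0.8,0,0,0,0,0.8,0.05,0,0,0,0.8,0.05,0,0,0,0.8,0.05,0,0,0,0.8,0.05,0,0,0,0.8,0.05,0,0,0,0.8,0.05,0,0])

```text
clock: 13.35
position: [0.5193, 0.089, 0.0362]
ee_rot: [-0.0, 0.687, 0.726, -0.0]
contact_force: [-2.1, -1.0, -0.1]
width: -0.0002
```

Call:
carry_out(moves=[0,0.8,0.05,0,0,0,0.8,0.05,0,0,0,0.8,0.05,0,0,0,0.8,0.05,0,0,0,0.8,0.05,0,0,0,0.8,0.05,0,0,0,0.7,0.05,0,0,0,0.6,0.05,0,0,0,0.4,0,0,0,0,0.3,0,0,0])

```text
clock: 14.35
position: [0.5867, 0.0933, 0.0363]
ee_rot: [-0.0, 0.687, 0.726, -0.0]
contact_force: [-6.1, 0.5, 3.7]
width: -0.0001
```

Call:
carry_out(moves=[0,0.2,0,0,0,0,0.2,0,0,0,0,0.2,0,0,0,0,0.2,0,0,0,0,0.2,0,0,0,0,0,0,0,0,0,0,0,0,0,0,0,0,0,0,0,0,0,0,0,0,0,0,0,0])

```text
clock: 15.35
position: [0.5858, 0.0932, 0.0369]
ee_rot: [-0.007, 0.687, 0.726, -0.007]
contact_force: [-25.6, -0.8, 19.7]
width: -0.0002
```

Stalled at 25 N, so I'll back off and look.

Call:
carry_out(moves=[0,-1,0,0,0,0,-1,0,0,0,0,-2,0,0,0,0,-3,0,0,0,0,-2,0,1,0,0,-2,0,2,0,0,0,0,0,0,0,0,0,0,0,0,0,0,0,0,0,0,0,0,0])

```text
clock: 16.35
position: [0.4876, 0.093, 0.0657]
ee_rot: [-0.0, 0.687, 0.726, -0.0]
contact_force: [0.0, -0.2, 0.3]
width: -0.0002
```

Run:
```python
from h import *
np.set_printoptions(precision=4,suppress=True)
s=manip.get_state(); print(s['clock'],s['position'],s['contact_force'],s['qpos'])
a=snap('side','s3'); w=snap('wrist','w3')
cv2.imwrite('pics/s3c.png',np.hstack([cv2.resize(a[145:245,165:305],None,fx=3,fy=3,interpolation=3),cv2.resize(w,(400,300))]))
```

```text
16.35 [0.4876 0.093  0.0657] [ 0.0093 -0.1795  0.3434] [ 0.0482  0.3153  1.9134 -0.      0.9129 -0.0066]
```

View pics/s3c.png

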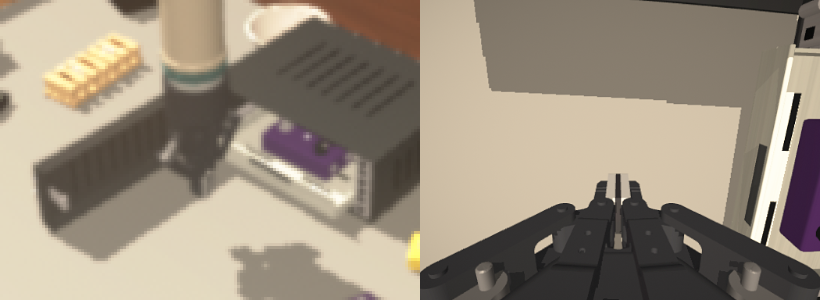

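The shelf is in but still short of home by about 15 mm. With the jaw axis along x, the gripper's knuckles were meeting the roof edge. I'll turn the jaws square to the push direction and push a bit higher on the lip.

Call:
carry_out(moves=[0,0,0,0,0.15,0,0,0,0,0.15,0,0,0,0,0.15,0,0,0,0,0.15,0,0,0,0,0.15,0,0,0,0,0.15,0,0,0,0,0.15,0,0,0,0,0.15,0,0,0,0,0.15,0,0,0,0,0.15])

```text
clock: 17.45
position: [0.487, 0.093, 0.0659]
ee_rot: [-0.0, 0.005, 1.0, 0.0]
contact_force: [-0.2, 0.4, 0.7]
width: -0.0003
```

Call:
carry_out(moves=[0,1,0,-1,0.07,0,2,0,-1.4,0,0,2,0,0,0,0,2,0,0,0,0,1.5,0,0,0,0,0.5,0,0,0,0,0.3,0,0,0,0,0.3,0,0,0,0,0.3,0,0,0,0,0.3,0,0,0])

```text
clock: 18.45
position: [0.5884, 0.0931, 0.0424]
ee_rot: [-0.0, -0.027, 1.0, 0.0]
contact_force: [0.2, -0.7, 0.1]
width: -0.0003
```

Call:
carry_out(moves=[0,0.2,0,0,0,0,0.2,0,0,0,0,0.2,0,0,0,0,0.2,0,0,0,0,0.2,0,0,0,0,0,0,0,0,0,0,0,0,0,0,0,0,0,0,0,0,0,0,0,0,0,0,0,0])

```text
clock: 19.45
position: [0.5979, 0.0931, 0.0422]
ee_rot: [-0.001, -0.027, 1.0, 0.0]
contact_force: [-4.9, 0.4, 2.3]
width: -0.0004
```

Call:
carry_out(moves=[0,0.2,0,0,0,0,0.2,0,0,0,0,0.2,0,0,0,0,0.2,0,0,0,0,0.1,0,0,0,0,0,0,0,0,0,0,0,0,0,0,0,0,0,0,0,0,0,0,0,0,0,0,0,0])

```text
clock: 20.45
position: [0.6077, 0.0934, 0.0422]
ee_rot: [0.0, -0.027, 1.0, 0.0]
contact_force: [-3.5, 1.8, 1.9]
width: 0.0
```

Call:
carry_out(moves=[0,0.1,0,0,0,0,0.1,0,0,0,0,0.1,0,0,0,0,0,0,0,0,0,0,0,0,0,0,0,0,0,0,0,0,0,0,0,0,0,0,0,0,0,0,0,0,0,0,0,0,0,0])

```text
clock: 21.45
position: [0.6078, 0.0934, 0.0421]
ee_rot: [-0.003, -0.027, 1.0, 0.0]
contact_force: [-8.8, 2.7, 5.1]
width: -0.0002
```

Call:
carry_out(moves=[0,0.2,0,0,0,0,0.2,0,0,0,0,0,0,0,0,0,0,0,0,0,0,-0.6,0,0,0,0,-1,0,0,0,0,-2,0,0,0,0,-3,0,0,0,0,-3,0,2,0,0,-3,0,4,0])

```text
clock: 22.45
position: [0.487, 0.0925, 0.1006]
ee_rot: [-0.002, -0.027, 1.0, -0.0]
contact_force: [0.7, -0.8, 1.4]
width: 0.0001
```

Run:
```python
from h import *
np.set_printoptions(precision=4,suppress=True)
s=manip.get_state(); print(s['clock'],s['position'],s['contact_force'],s['qpos'])
a=snap('side','s4'); w=snap('wrist','w4')
cv2.imwrite('pics/s4c.png',np.hstack([cv2.resize(a[145:245,165:305],None,fx=2.7,fy=2.88,interpolation=3),cv2.resize(w,(400,300))[:288]]))
```

```text
22.45 [0.487  0.0925 0.1006] [ 0.7187 -0.761   1.3635] [ 0.0477  0.2735  1.867  -0.0008  1.0045 -1.5768]
```

View pics/s4c.png

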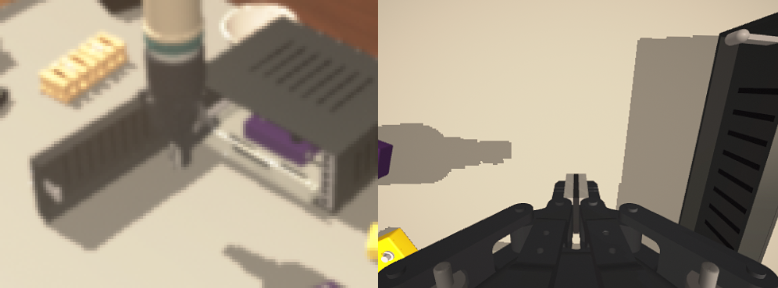

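The shelf lip is now at the rack front: force rose through the detent from TCP x=0.598 to a hard stop at 0.608, against 0.606 predicted. The wrist view shows the door's free edge and its pull at upper right. Next I'll compute the door angle, the push path and the obstacles to the left.

Run:
```python
from h import *
np.set_printoptions(precision=3,suppress=True)
print('tuner',ray(cam('scene'),[(349,144)],.02),ray(cam('side'),[(155,182)],.02)); print('pick',ray(cam('scene'),[(371,174)],.03),ray(cam('side'),[(196,167)],.03))
C=cam('wrist'); print('door edge top',ray(C,[((720-378)*1.28,35*1.28)],.102))
th=.055; F=np.array([.633,.093]); Q=np.array([[np.cos(th),-np.sin(th)],[np.sin(th),np.cos(th)]])
H=F+Q@[0,.137]; print('H',H)
for a in [1.62,1.57,1.4,1.2,1.0,.8,.6,.4,.2,.1,.05,0]:
    u=np.array([-np.sin(a),-np.cos(a)]); n=np.array([-np.cos(a),np.sin(a)])
    print(a,H+Q@(.2*u+.035*n),'edge',H+Q@(.272*u+.024*n))
# home lip right/left ends in side view vs 10mm out
for e in(0,.004,.01): print(e,proj(cam('side'),[[*(F+Q@[-.016-e,y]),.05] for y in(-.107,-.05,0,.05)]).round(1).tolist())
g=cv2.cvtColor(cv2.imread('pics/s4.png'),6)
for x in(248,256,264,272): print(x,g[185:225,x])
```

```text
tuner [[0.448 0.518 0.02 ]] [[0.434 0.505 0.02 ]]
pick [[0.637 0.46  0.03 ]] [[0.616 0.454 0.03 ]]
door edge top [[0.385 0.176 0.102]]
H [0.625 0.23 ]
1.62 [0.425 0.264] edge [0.353 0.252]
1.57 [0.424 0.254] edge [0.353 0.239]
1.4 [0.423 0.219] edge [0.355 0.192]
1.2 [0.429 0.179] edge [0.368 0.139]
1.0 [0.443 0.141] edge [0.391 0.09 ]
0.8 [0.464 0.107] edge [0.423 0.046]
0.6 [0.492 0.077] edge [0.464 0.01 ]
0.4 [0.525 0.053] edge [ 0.511 -0.018]
0.2 [0.562 0.037] edge [ 0.562 -0.036]
0.1 [0.582 0.032] edge [ 0.589 -0.041]
0.05 [0.591 0.03 ] edge [ 0.603 -0.042]
0 [0.602 0.028] edge [ 0.616 -0.043]
0 [[278.2, 208.1], [266.3, 202.1], [256.2, 197.0], [246.4, 192.1]]
0.004 [[277.5, 208.6], [265.6, 202.6], [255.5, 197.5], [245.8, 192.6]]
0.01 [[276.6, 209.4], [264.6, 203.4], [254.5, 198.3], [244.8, 193.3]]
248 [169 183 197 202 202 205 221 232 208 186 185 186 191 193 162 141 144 171
 204 212 213 213 213 213 214 214 214 214 214 214 214 215 215 214 214 215
 214 215 214 215]
256 [180 143 107  90  86  85  88 107 146 163 162 207 181 129 137 172 182 175
 158 142 145 171 204 212 213 213 213 213 214 213 214 214 214 214 214 214
 215 214 214 215]
264 [ 89  83  81  83  84  85  85  82  80  80  82 103 153 192 212 227 213 162
 158 175 178 175 162 145 140 157 194 210 213 213 213 214 213 213 213 214
 214 215 215 215]
272 [ 89  89  89  90  88  81  76  76  78  82  84  82  80  81  83 112 160 170
 144 178 216 200 189 188 188 184 173 150 141 158 194 210 212 213 213 213
 214 214 214 214]
```

Side-view lip rows (192, 196, 200 and 205) match the predicted home rows to within 1 px, and 10 mm out would read about 2 px lower. Now over the door to its outer side, with the jaws turned back parallel to the door.

Call:
carry_out(moves=[0,-1,0,4,-0.15,0,-1,0,3,-0.15,0,-1,3,0,-0.15,0,-1,3,0,-0.15,0,-1,3,0,-0.15,0,-1,3,0,-0.15,0,0,3,0,-0.15,0,0,3,0,-0.15,0,0,3,0,-0.15,0,0,1,0,-0.15])

```text
clock: 23.55
position: [0.431, 0.3164, 0.1722]
ee_rot: [0.001, 0.663, 0.748, 0.002]
contact_force: [0.2, 0.5, 0.9]
width: 0.0001
```

Call:
carry_out(moves=[0,0,0,-2,-0.07,0,0,0,-3,0,0,0,0,-3,0,0,0,0,-2.5,0,0,0,0,-1,0,0,0,0,0,0,0,0,-1,0,0,0,0,-1,0,0,0,0,-1,0,0,0,0,-1,0,0])

```text
clock: 24.55
position: [0.4292, 0.2721, 0.0582]
ee_rot: [0.0, 0.688, 0.726, 0.001]
contact_force: [0.0, 0.2, -0.0]
width: -0.0002
```

Call:
carry_out(moves=[0,-0.2,-1,0,0,0,-0.2,-1,0,0,0,0,-1.7,0,0.08,0,0,-1.7,0,0.08,0,0.3,-2,0,0.1,0,0.3,-2,0,0.1,0,0.7,-1.9,0,0.1,0,0.7,-1.9,0,0.1,0,1,-1.7,0,0.1,0,1,-1.7,0,0.1])

```text
clock: 25.55
position: [0.4642, 0.1059, 0.0574]
ee_rot: [-0.0, 0.367, 0.93, -0.0]
contact_force: [-0.2, 0.7, 0.5]
width: 0.0001
```

Run:
```python
from h import *
a=snap('scene','c5'); b=snap('side','s5')
cv2.imwrite('pics/c5c.png',np.hstack([cv2.resize(a[110:270,210:370],(375,375),interpolation=3),cv2.resize(b[130:260,150:310],(425,375),interpolation=3)]))
```

```text
(no output)
```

View pics/c5c.png

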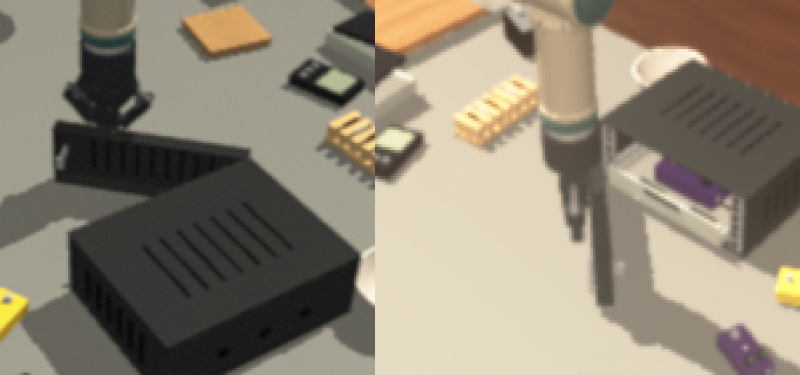

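The door follows the fingers, at about 0.8 rad, with the fingers on its outer face. Continuing.

Call:
carry_out(moves=[0,1.4,-1.5,0,0.1,0,1.4,-1.5,0,0.1,0,1.65,-1.2,0,0.1,0,1.65,-1.2,0,0.1,0,1.2,-0.5,0,0.07,0,1.2,-0.5,0,0.07,0,1.2,-0.5,0,0.06,0,0.6,-0.2,0,0.03,0,0.6,-0.1,0,0.03,0,0.6,-0.1,0,0.03])

```text
clock: 26.65
position: [0.5788, 0.0345, 0.0571]
ee_rot: [-0.001, 0.033, 0.999, 0.0]
contact_force: [-0.2, 0.4, -0.6]
width: 0.0
```

Call:
carry_out(moves=[0,0.3,0,0,0.03,0,0.3,0,0,0.03,0,0.3,0,0,0.03,0,0.2,0,0,0,0,0.2,0,0,0,0,0.2,0,0,0,0,0.2,0,0,0,0,0.2,0,0,0,0,0.1,0,0,0,0,0,0,0,0])

```text
clock: 27.65
position: [0.5929, 0.0342, 0.0562]
ee_rot: [-0.007, -0.012, 1.0, 0.0]
contact_force: [-12.2, -0.2, 5.4]
width: -0.0
```

Call:
carry_out(moves=[0,0.2,0,0,0,0,0.2,0,0,0,0,0,0,0,0,0,0,0,0,0,0,0,0,0,0,0,0,0,0,0,0,0,0,0,0,0,0,0,0,0,0,0,0,0,0,0,0,0,0,0])

```text
clock: 28.65
position: [0.5988, 0.0339, 0.0561]
ee_rot: [-0.005, -0.012, 1.0, -0.0]
contact_force: [-8.8, -0.7, 2.5]
width: 0.0003
```

Run:
```python
from h import *
np.set_printoptions(precision=4,suppress=True)
s=manip.get_state(); print(s['position'],s['contact_force'])
th=.055; F=np.array([.633,.093]); Q=np.array([[np.cos(th),-np.sin(th)],[np.sin(th),np.cos(th)]]); H=F+Q@[0,.137]
for a in(0,.03,.06,.1):
    u=np.array([-np.sin(a),-np.cos(a)]); n=np.array([-np.cos(a),np.sin(a)])
    print(a,proj(cam('side'),[[*(H+Q@(r*u+.024*n)),z] for r,z in((.272,.102),(.15,.102),(.272,.008))]).round(1).tolist())
b=snap('side','s6'); a=snap('scene','c6')
cv2.imwrite('pics/c6c.png',np.hstack([cv2.resize(b[150:230,220:320],(500,400),interpolation=3),cv2.resize(a[140:240,225:300],(300,400),interpolation=3)]))
```

```text
[0.5988 0.0339 0.0561] [-8.7503 -0.6905  2.5251]
0 [[283.4, 201.1], [257.3, 188.4], [282.6, 220.8]]
0.03 [[281.9, 202.1], [256.4, 188.9], [281.1, 221.9]]
0.06 [[280.3, 203.1], [255.5, 189.4], [279.6, 222.9]]
0.1 [[278.0, 204.4], [254.2, 189.9], [277.4, 224.1]]
```

View pics/c6c.png

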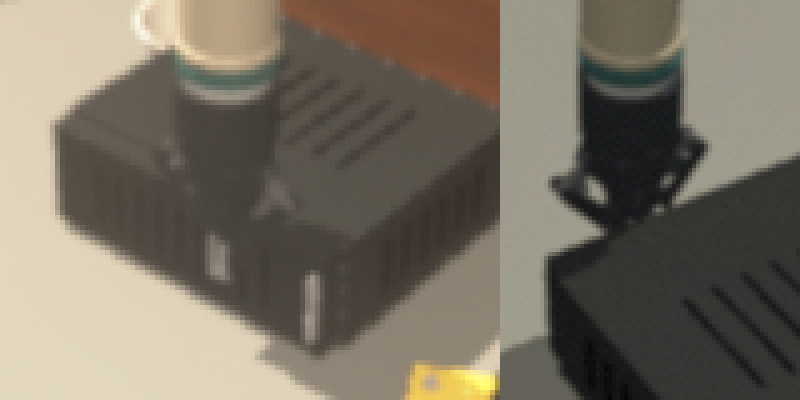

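The side view shows the door at the rack front. The tool advanced 6 mm while the force dropped, which looks like the snap. One more small push should show the stop, then I'll back away.

Call:
carry_out(moves=[0,0.2,0,0,0,0,0.2,0,0,0,0,0.1,0,0,0,0,0,0,0,0,0,0,0,0,0,0,0,0,0,0,0,0,0,0,0,0,0,0,0,0,0,0,0,0,0,0,0,0,0,0])

```text
clock: 29.75
position: [0.5985, 0.0341, 0.0558]
ee_rot: [-0.01, -0.012, 1.0, 0.0]
contact_force: [-18.6, -1.8, 7.9]
width: -0.0002
```

Hard stop: the position is unchanged while force doubled. Backing away.

Call:
carry_out(moves=[0,-0.5,0,0,0,0,-0.8,0,0,0,0,-1.5,0,0,0,0,-3,0,0,0,0,-4,0,1,0,0,-4,0,3,0,0,-4,0,4,0,0,-4,0,4,0,0,0,3,0,0,0,0,3,0,0])

```text
clock: 30.75
position: [0.401, 0.0943, 0.1704]
ee_rot: [0.004, -0.011, 1.0, 0.0]
contact_force: [0.2, -0.2, -0.4]
width: -0.0002
```

Call:
carry_out(moves=[0,0,4,0,0,0,0,4,0,0,0,0,4,0,0,0,0,4,0,0,0,0,4,0,0,0,0,4,0,0,0,0,0,0,0,0,0,0,0,0,0,0,0,0,0,0,0,0,0,0])

```text
clock: 31.75
position: [0.4001, 0.3329, 0.1682]
ee_rot: [0.0, -0.011, 1.0, -0.0]
contact_force: [0.1, 0.5, 0.4]
width: -0.0002
```

Run:
```python
from h import *
s=manip.get_state(); print(s['clock'],s['position'],s['contact_force'])
b=snap('side','s7'); a=snap('scene','c7')
cv2.imwrite('pics/c7c.png',np.hstack([cv2.resize(b[150:230,220:320],(500,400),interpolation=3),cv2.resize(a[140:240,225:300],(300,400),interpolation=3)]))
a0=cv2.imread('pics/scene0.png'); d=cv2.absdiff(a0,a).max(2)
for n,(u,v) in dict(brick=(95,237),tin=(140,198),slide=(191,270),pick=(370,173),tuner=(349,144)).items(): print(n,(d[v-12:v+13,u-12:u+13]>40).sum())
```

```text
31.75 [0.40014231 0.33288847 0.16816443] [0.06579529 0.52879164 0.3948891 ]
brick 0
tin 70
slide 0
pick 0
tuner 0
```

View pics/c7c.png

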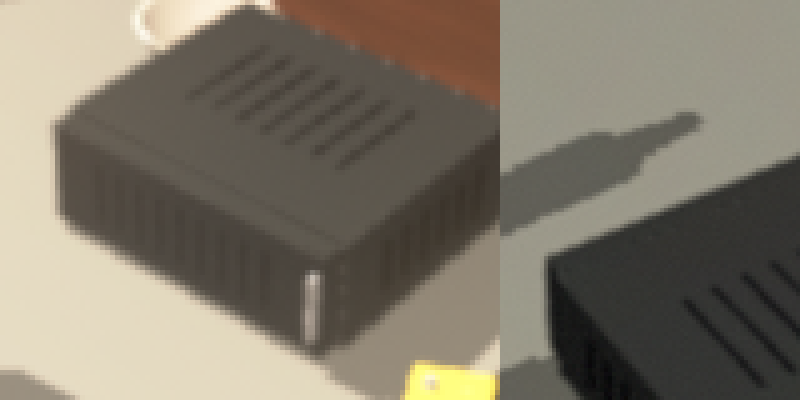

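The door is flush, with a parallel seam along the roof front. The pull is at (312,300), the same place as while it was pressed against the stop. Bystanders are unchanged; the tin's pixel differences fit the arm's shadow moving. Handing in.

```bash
python3 -c "
from rig import manip
print(manip.sign_off())"
```

```text
the job is handed in; nothing more can be done
None
```

The pedal is on the shelf, the shelf is home and the door is shut. I handed the job in at about 32 s of the 69 s allowed; the sign-off gives no verdict.

- **Pedal:** set down crossways near the middle of the shelf and let go. Both cameras put it within about 1 cm of the intended spot, standing flat with its knobs up. I could not see it again once the door was shut.
- **Shelf:** the first push stalled at about 25 N, when I think the gripper met the rack's roof edge. I backed off, turned the jaws and pushed again. It went through the detent to a hard stop, and the lip's position in the side view agreed with home to about 1 pixel. That view cannot clearly tell home from about 4 mm out, so the hard stop is the main evidence.
- **Door:** swung slowly, it jumped about 6 mm as the force dropped, then hit a hard stop. After I backed away it stayed flush with the rack.
- **Bystanders:** image differences showed no change at the brick, chrome slide, pick rack or tuner. The tin's patch differed by 70 pixels, which I took to be the arm's shadow and did not measure further.

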